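# Lock the stone samples away

### The job

Lock the loose stone samples away in the grey case: set its three dials, left, middle and right as seen from the robot, to 4, 6 and 2 (numbers run clockwise from 0 at the long mark), throw the bolt lever into its open notch, slide the cover fully back, and put every stone sample on the bench into the bay. Then slide the cover fully shut, throw the lever back into its locked notch and only after that turn the right-hand dial back to 0. Do not force the lock: the lever may leave its locked notch only while all three dials are on their numbers, and the cover may move only while the lever is in the open notch; leave the other things on the bench standing where they are.

Things in the scene. Friction and masses are not known exactly. Their poses are not given: they have to be found in the camera images.
- case: fixed grey lock-up case, top 60 mm above the bench; origin on the bench, +x away from the robot at yaw 0, +y left. Footprint x -140..100, y -155..165 mm; cover rails run on behind to x 220. Front ledge with dials at x -90, y 85 (left), 0, -85 mm (right); behind it the stone bay on the right and the lever on the left
- case_in (a point): centre of the floor of the stone bay, axes as the case's. The bay is 110 mm (x) by 190 mm (y) inside, its floor 12 mm above the bench, 48 mm deep up to the rim. It is closed by the sliding cover
- dial_left (a joint): left-hand (+y) combination dial on the case's front ledge. Clockwise seen from above its value grows; number k (0 to 9) is at 0.6283*k rad. The white-striped end of its bar points at world angle (case yaw - value): at 0 to the long white mark, along the case's +x. Ten white ticks round it. Stops at -0.1 and 5.75. Friction about 0.04 N m, stays where left
- dial_mid (a joint): middle combination dial on the case's front ledge. Clockwise seen from above its value grows; number k (0 to 9) is at 0.6283*k rad. The white-striped end of its bar points at world angle (case yaw - value): at 0 to the long white mark, along the case's +x. Ten white ticks round it. Stops at -0.1 and 5.75. Friction about 0.04 N m, stays where left
- dial_right (a joint): right-hand (-y) combination dial on the case's front ledge. Clockwise seen from above its value grows; number k (0 to 9) is at 0.6283*k rad. The white-striped end of its bar points at world angle (case yaw - value): at 0 to the long white mark, along the case's +x. Ten white ticks round it. Stops at -0.1 and 5.75. Friction about 0.04 N m, stays where left
- dial_left_grip (a point): middle of the upright bar grip of the left dial, on the dial's axis, 80 mm above the bench. The bar is 44 mm long, 10 mm thick and 24 mm tall (from 68 to 92 mm above the bench), on a round skirt 48 mm across whose top is at 68 mm. The point's x axis lies along the bar towards its white-striped end
- dial_mid_grip (a point): middle of the upright bar grip of the middle dial, on the dial's axis, 80 mm above the bench. The bar is 44 mm long, 10 mm thick and 24 mm tall (from 68 to 92 mm above the bench), on a round skirt 48 mm across whose top is at 68 mm. The point's x axis lies along the bar towards its white-striped end
- dial_right_grip (a point): middle of the upright bar grip of the right dial, on the dial's axis, 80 mm above the bench. The bar is 44 mm long, 10 mm thick and 24 mm tall (from 68 to 92 mm above the bench), on a round skirt 48 mm across whose top is at 68 mm. The point's x axis lies along the bar towards its white-striped end
- bolt (a joint): bolt lever, flat steel arm on an upright pivot. 0 rad = locked notch: arm points from the pivot along the case's -x, to the robot. 1.2 rad = open notch: swung clockwise seen from above, end going to the case's +y (left); the arm can overrun it to a stop at 1.6. Notches: the two dark gaps in the steel arc, the open one with a white mark. Friction about 0.06 N m (1 N at the post), stays where left
- bolt_post (a point): middle of the upright round black post at the lever's end, 62 mm from the pivot axis, to be pinched or pushed; 16 mm in diameter, its top 106 mm above the bench; this point 90 mm above the bench
- bolt_pivot (a point): pivot axis of the lever, on the case's top face, 60 mm above the bench
- cover (a joint): flat aluminium sliding cover of the stone bay, 135 x 205 x 6 mm; 0 m = shut, 0.115 m = fully back; slides along the case's +x; friction about 1.5 N, stays where it is left; underside 61.5 mm above the bench
- cover_grip (a point): middle of the cover's upright black ridge handle, 83.5 mm above the bench; the ridge is 12 mm thick along the slide, 60 mm long across it, from 68 to 97 mm above the bench
- stone1: cut stone sample, a pale marble slab 70 x 30 x 20 mm with a dark vein round it, 115 g nominal; origin at its centre, x along its length, z across the 20 mm. May be absent
- stone2: cut stone sample, a pale marble slab 70 x 30 x 20 mm with a dark vein round it, 115 g nominal; origin at its centre, x along its length, z across the 20 mm. May be absent
- stone3: cut stone sample, a pale marble slab 70 x 30 x 20 mm with a dark vein round it, 115 g nominal; origin at its centre, x along its length, z across the 20 mm. May be absent
- stone4: cut stone sample, a pale marble slab 70 x 30 x 20 mm with a dark vein round it, 115 g nominal; origin at its centre, x along its length, z across the 20 mm. May be absent
- stopper: black rubber stopper, 28 mm wide at its top, 24 mm tall, standing to the right of the stones; a bystander
- amber1: closed amber glass bottle, 60 mm in diameter, 130 mm tall, beyond the stones; a bystander
- amber2: a second amber bottle of the same size, with a paper band; a bystander
- washer: white plastic bottle with a red cap, 60 mm in diameter, 150 mm tall; a bystander
- glovebox: blue carton 110 x 200 x 70 mm, to the left of the case; a bystander
- beaker: glass beaker, 70 mm across, 90 mm tall, far right near the robot; a bystander
- brush: brush lying on the bench between the robot and the stones; a bystander

How it is judged:
By the outcome, as a careful person would: the job done as asked, in the order asked, and still so for the second after the job is handed in, with the robot touching nothing.
Of stone1, stone2, stone3, stone4 only 2 to 3 are there at a start; the rules pass over those that are not, and their reading is None.
At some moment in a run one of stone1, stone2, stone3, stone4 may be knocked a few centimetres aside while the robot is not near it.
Once in a run the grip may slacken for a moment while it holds something.
It also fails if it takes over 208 s, if anything falls off the work surface, if the arm or the gripper's body presses on something with over 40 N, if the wrist force passes 120 N, or if a joint passes its speed limit or range.

### The arm

A 7-joint arm with a two-finger parallel gripper is mounted at the origin on the work surface. World frame = base frame: x ahead of the robot, y to its left, z up, the work surface at z = 0. Lengths are in m, angles in degrees, forces in N, time in s.
With the tool pointing down it reaches from about 0.35 to 0.9 m from the base axis. Payload 19.9 kg.
Tool frame: the origin (TCP) lies at the very end of the fingers, on their centre line; the grasp point (between the pads) lies 19 mm behind it; z points along the fingers, y is the line along which they close (so a half turn about z gives the same grasp; the last joint's range is limited). The gripper opens to 85 mm and grips with 20 to 120 N. Pads are 22 mm wide; open, the fingers measure 114 mm over their backs; the gripper's body (76 mm by 85 mm) begins 54 mm behind the grasp point. The pads swing forward as they close: fully open they stand 13 mm farther back than shut.
Start: joints at [67.122, 23.915, -0.59, 92.452, 0.269, 63.638, -3.037], TCP at [0.219, -0.585, 0.231] pointing down, gripper open.
Joint ranges: [-161.28, 161.28], [-22.2, 115.67], [-73.04, 71.86], [3.21, 147.25], [-68.34, 248.33], [10.77, 114.83], [-161.83, 161.83]. Speed limits (degrees/s): [108.29, 108.29, 136.94, 136.94, 172.46, 172.46, 172.46].

### API

Orientations are given as [roll, pitch, yaw] about the fixed x, y, z axes, in that order (R = Rz(yaw) Ry(pitch) Rx(roll)).
In Python, from workcell import ctrl gives the robot as it stands.
- The arm moves only by the shell command python3 shift.py FILE, which reads ROWS from the file FILE. ROWS is a JSON list of rows, 1 to 5 of them, each of 5 numbers: the finger opening in m, then dx, dy, dz in shares of the most that a row can go, 1 being 50 mm, then a turn about the tool's z in normalised numbers (1 is 360 degrees); each row shifts and turns the commanded pose from where the row before left it, along the tool's axes as they then stand; what a row does not reach is not made up. A row lasts 1/10 s, in which the tool goes at most 0.05 m and 8.59 degrees, less where a joint would pass 70% of its speed; a pose out of reach is approached as far as the arm can. The fingers move at their own pace and stop on an object; the grip force is fixed at half the most. Time passes only in rows, so rows that do not move let the fingers close. It prints the time, the measured TCP pose, the force, the opening and the grip force at its end. Input that does not fit is refused with a message, and nothing moves.
- ctrl.get_state(): the state, without advancing time (a new reading comes with each control period).
- ctrl.capture(name): name is "scene" or "top"; returns a dict with "color" (420x560x3 uint8, red, green, blue), "K" (3x3 intrinsics, pixels), "R" (3x3) and "t" (3): a world point X has camera coordinates R X + t. Camera axes: x right, y down, z forward; pixel columns grow to the right and rows downward; lengths in m; the calibration is good to about 2 mm. A picture is of the moment at which its call begins. There is no depth.
- ctrl.job_done(): hands the job in; it is judged then, once.
The state is a dict: "t": time; "joint_pos": joint angles; "qd": joint speeds; "joint_efforts": joint torques, N m; "ee_pos": TCP position; "ee_rot": TCP orientation; "force": force on the tool from outside, world axes, zero at the start; "wrist_torque": the same for the moment, N m; "opening": finger opening in m; "finger_force": force on a finger pad.
Only numpy, scipy, OpenCV 4.12 (cv2) and the standard library are available. Lean on these libraries where they do the work, as an engineer would, in place of code of your own. Each camera call takes 0.05 s, during which the arm holds its last target. There are 200 camera calls.

## Working session

There is one attempt and no reset: what is moved stays moved. The work goes in short steps, Python scripts to look and compute and a shell command to move; the robot and the scene stay as the last step left them, time stands still between calls to the robot, and variables do not carry over. Pictures are saved under pics/ and viewed, at most 14 in all, crops included, and the job is handed in when it is done.

```bash
ls; mkdir -p pics
python3 - <<'E'
from workcell import ctrl
import cv2
s=ctrl.get_state()
print({k:s[k] for k in('t','ee_pos','ee_rot','opening','force')})
for n in('scene','top'):
    c=ctrl.capture(n);cv2.imwrite(f'pics/{n}0.png',c['color'][:,:,::-1]);print(n,c['K'].tolist(),c['R'].tolist(),c['t'].tolist())
E
```

```text
pics
shift.py
workcell.py
{'t': 0.0, 'ee_pos': array([ 0.21873763, -0.5850964 ,  0.23064715]), 'ee_rot': array([-1.79928594e+02,  4.39741173e-03,  2.04985382e+01]), 'opening': 0.08555162991252643, 'force': array([ 0.06085559,  1.07128719, -0.77860104])}
scene [[473.1951558906344, 0.0, 274.20591195363767], [0.0, 473.1951558906344, 217.3475722940112], [0.0, 0.0, 1.0]] [[0.8703644267242899, 0.49202391469000006, 0.019448189273696473], [0.2672235572258647, -0.43879289314873643, -0.8579349435625738], [-0.41359078224309237, 0.7519130696398945, -0.5133901056197498]] [-0.42739394433682926, -0.03980811690799783, 1.822996132819829]
top [[395.58345086777797, 0.0, 284.5483070388119], [0.0, 395.58345086777797, 209.38793682125583], [0.0, 0.0, 1.0]] [[0.024994285355148218, -0.999678013621584, 0.004376617551158345], [-0.9787891702560078, -0.025362042968505645, -0.20329418822489567], [0.20333973022786528, 0.0007974070901101357, -0.9791079196149887]] [-0.01102894818779529, 0.5075425452748249, 1.3794233859979048]
```

View pics/top0.png

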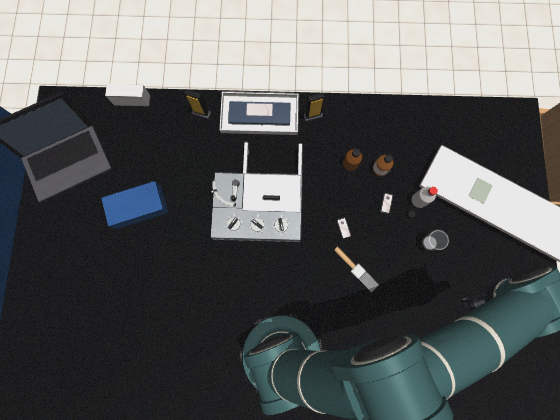

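View pics/scene0.png

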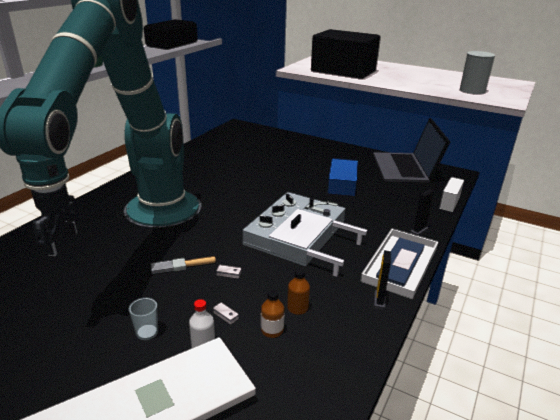

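The top view shows the case around (257,205), with dials at (234,224), (257,225) and (281,225), the lever post near (235,183) and the cover ridge at (271,198). Two stones are at (343,228) and (387,204). I'll zoom in on these.

```bash
cat > h.py <<'E'
import numpy as np,cv2
from workcell import ctrl
def cap(n): return ctrl.capture(n)
def ray(c,uv,z):
    d=c['R'].T@np.linalg.solve(c['K'],[uv[0],uv[1],1.]);o=-c['R'].T@c['t']
    return o+d*(z-o[2])/d[2]
def proj(c,X):
    p=c['K']@(c['R']@np.asarray(X,float)+c['t']);return p[:2]/p[2]
def crop(c,x0,y0,x1,y1,k,name):
    cv2.imwrite(name,cv2.resize(c['color'][y0:y1,x0:x1,::-1],None,fx=k,fy=k,interpolation=cv2.INTER_CUBIC))
E
python3 - <<'E'
from h import *
c=cap('top');crop(c,205,135,309,245,5,'pics/case1.png')
crop(c,325,140,425,240,3,'pics/st1.png')
a=cv2.imread('pics/case1.png');b=cv2.imread('pics/st1.png')
o=np.zeros((550,800,3),np.uint8);o[:550,:520]=a;o[:300,520:800]=b[:,:280]
d=cap('scene');crop(d,240,190,350,265,2.5,'pics/x.png');x=cv2.imread('pics/x.png');o[320:320+x.shape[0],522:522+x.shape[1]]=x[:,:278]
cv2.imwrite('pics/m1.png',o)
E
```

```text
(no output)
```

View pics/m1.png

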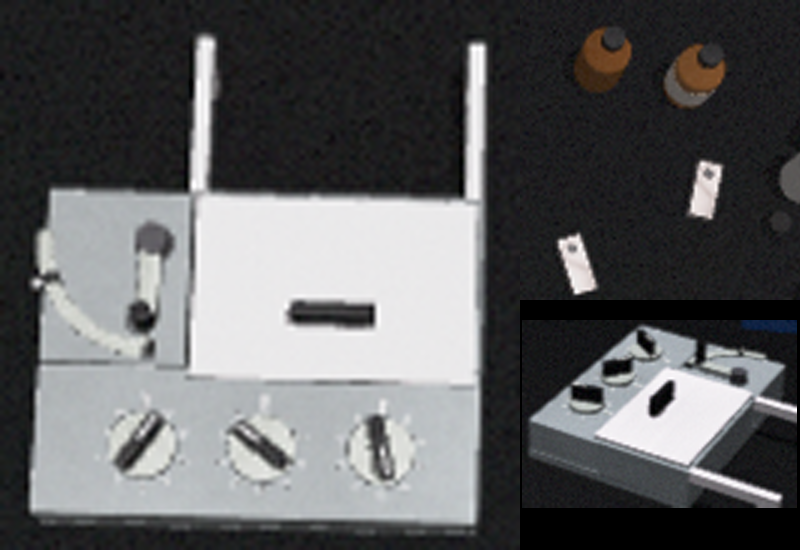

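The crop shows the case nearly square-on to the camera. The dial bars are at crop (140,442), (260,443) and (381,447), the lever is locked with its post at (141,315), and the ridge is at (331,314). There are two stones on the bench. Next I'll measure poses.

```bash
cat >> h.py <<'E'
def fit_case(c,off=(205,135),k=5):
    px=[(50,188),(480,200),(475,525),(30,515)]
    loc=np.array([[100,165],[100,-155],[-140,-155],[-140,165]])/1000.
    W=np.array([ray(c,((u+.5)/k-.5+off[0],(v+.5)/k-.5+off[1]),.06)[:2] for u,v in px])
    a=W-W.mean(0);b=loc-loc.mean(0)
    yaw=np.arctan2((b[:,0]*a[:,1]-b[:,1]*a[:,0]).sum(),(a*b).sum())
    R=np.array([[np.cos(yaw),-np.sin(yaw)],[np.sin(yaw),np.cos(yaw)]])
    t=W.mean(0)-R@loc.mean(0)
    return R,t,yaw,W-(loc@R.T+t)
def stones(c):
    im=c['color'].astype(int);m=((im.min(2)>120)).astype(np.uint8)
    m[:,:310]=0;m[:,408:]=0;m[:150]=0;m[245:]=0
    m=cv2.morphologyEx(m,cv2.MORPH_CLOSE,np.ones((3,3)))
    out=[]
    for q in cv2.findContours(m,cv2.RETR_EXTERNAL,cv2.CHAIN_APPROX_NONE)[0]:
        if cv2.contourArea(q)<60: continue
        P=np.array([ray(c,p[0],.02)[:2] for p in q],np.float32)
        (x,y),(w,h),a=cv2.minAreaRect(P*1000)
        if h>w:a+=90
        out.append((round(x),round(y),round(w),round(h),round((a+90)%180-90,1)))
    return out
E
python3 - <<'E'
from h import *
c=cap('top');d=cap('scene');R,t,yaw,e=fit_case(c);print('case',t,np.degrees(yaw),(e*1000).round(1).tolist())
print(stones(c))
g=cv2.cvtColor(c['color'],cv2.COLOR_RGB2GRAY);gd=cv2.cvtColor(d['color'],cv2.COLOR_RGB2GRAY)
pic=[]
for n,y in(('L',.085),('M',0),('R',-.085)):
    p=R@[-.09,y]+t
    print(n,p.round(4),proj(c,[*p,.06]).round(1),proj(d,[*p,.08]).round(1))
    for nm,cc,gg in(('top',c,g),('sc',d,gd)):
        u,v=proj(cc,[*p,.085]).round().astype(int)
        r=cv2.resize(cc['color'][v-11:v+12,u-13:u+13,::-1],None,fx=10,fy=10,interpolation=cv2.INTER_CUBIC);pic.append(r)
for nm,q in(('pivot/post? ',(141,315)),('ridge',(331,314)),('pivot',(153,240))):
    u=(q[0]+.5)/5-.5+205,(q[1]+.5)/5-.5+135
    for z in(.065,.097,.106):print(nm,z,(R.T@(ray(c,u,z)[:2]-t)).round(4))
cv2.imwrite('pics/dials.png',np.vstack([np.hstack(pic[0::2]),np.hstack(pic[1::2])]))
E
```

```text
case [0.53793152 0.09881992] 0.04866150942416201 [[0.8, -2.1], [-0.3, 2.4], [0.1, 2.1], [-0.6, -2.4]]
[(451, -216, 68, 28, 18.2), (550, -376, 29, 68, -12.4)]
L [0.4479 0.1837] [233.2 224. ] [289.  198.4]
M [0.4479 0.0987] [257.  224.6] [277.8 208.3]
R [0.448  0.0137] [280.8 225.2] [265.6 218.9]
pivot/post?  0.065 [0.0057 0.0907]
pivot/post?  0.097 [-0.0018  0.0863]
pivot/post?  0.106 [-0.004   0.0851]
ridge 0.065 [ 0.0099 -0.0463]
ridge 0.097 [ 0.0023 -0.0474]
ridge 0.106 [ 0.0001 -0.0478]
pivot 0.065 [0.0619 0.0848]
pivot 0.097 [0.0531 0.0806]
pivot 0.106 [0.0506 0.0794]
```

View pics/dials.png

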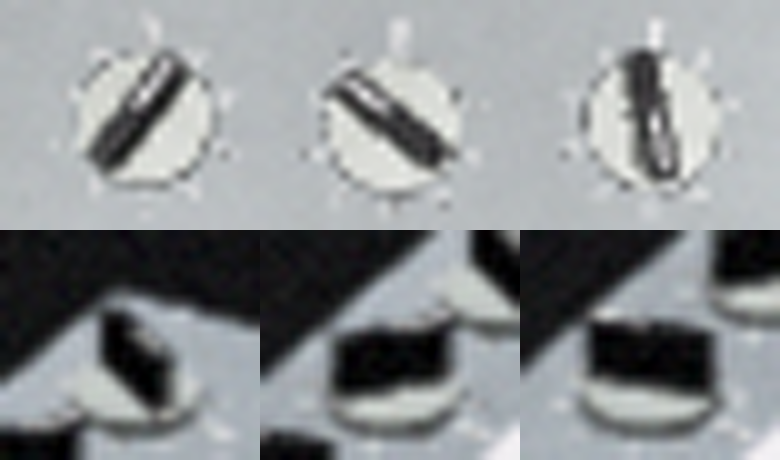

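```bash
cat >> h.py <<'E'
def go(x,y,z,yaw=None):
    s=ctrl.get_state();p=s['ee_pos'];a=np.radians(s['ee_rot'][2]);d=np.array([x,y,z])-p
    X=[np.cos(a),np.sin(a)];Y=[np.sin(a),-np.cos(a)]
    print('dx %.1f dy %.1f dz %.1f mm'%(1000*d[:2]@X,1000*d[:2]@Y,-1000*d[2]),'' if yaw is None else 'turn %.1f'%((s['ee_rot'][2]-yaw+180)%360-180))
def dials(c,cen=((233.2,225),(257,225.6),(280.8,226))):
    for u,v in cen:
        x0,y0=int(u)-13,int(v)-13;k=8
        r=cv2.resize(c['color'][y0:y0+26,x0:x0+26],None,fx=k,fy=k,interpolation=cv2.INTER_CUBIC).astype(int)
        un=lambda P:(P+.5)/k-.5+[x0,y0]
        m=(((r[...,0]-r[...,2])>0)&(r.min(2)>120)).astype(np.uint8)
        n,l,st,_=cv2.connectedComponentsWithStats(cv2.morphologyEx(m,cv2.MORPH_CLOSE,np.ones((25,25))))
        i=1+st[1:,4].argmax();q=cv2.findContours((l==i).astype(np.uint8),0,1)[0]
        h=cv2.convexHull(max(q,key=cv2.contourArea));P=np.array([ray(c,un(p[0]),.068)[:2] for p in h],np.float32)
        (cx,cy),rad=cv2.minEnclosingCircle(P*1000)
        yy,xx=np.nonzero((r.max(2)<90));B=np.array([ray(c,un(np.array(p)),.092)[:2] for p in zip(xx,yy)])
        B=B[np.hypot(*(B-[cx/1e3,cy/1e3]).T)<.026];vx,vy,bx,by=cv2.fitLine((B*1000).astype(np.float32),cv2.DIST_L2,0,.01,.01).ravel()
        print('centre %.1f %.1f rad %.1f'%(cx,cy,rad),'bar mid %.1f %.1f ang %.1f'%(bx,by,np.degrees(np.arctan2(vy,vx))%180))
E
python3 - <<'E'
from h import *
c=cap('top');dials(c);go(.448,.0137,.14,10)
E
```

```text
centre 449.2 183.5 rad 24.2 bar mid 442.8 183.7 ang 139.1
centre 453.8 105.5 rad 32.2 bar mid 444.8 97.3 ang 61.6
centre 448.6 14.1 rad 23.8 bar mid 451.2 16.3 ang 8.0
dx 424.4 dy -480.8 dz 91.1 mm turn 10.5
```

The manual's scale: shifts go in shares of 50 mm and turns go in shares of 360 degrees. Converting my numbers, -0.034 m is -0.68, 0.03 m is 0.6.

```bash
echo '[[0.04, 0.6, -0.68, 0, 0], [0.04, 0.6, -0.68, 0, 0], [0.04, 0.6, -0.68, 0, 0], [0.04, 0.6, -0.68, 0, 0], [0.04, 0.6, -0.68, 0, 0]]' > m.json && python3 shift.py m.json && echo '[[0.04, 0.6, -0.68, 0, 0], [0.04, 0.6, -0.68, 0, 0], [0.04, 0.6, -0.68, 0, 0], [0.04, 0.6, -0.68, 0, 0], [0.04, 0.6, -0.68, 0, 0]]' > m.json && python3 shift.py m.json && echo '[[0.04, 0.6, -0.68, 0, 0], [0.04, 0.6, -0.68, 0, 0], [0.04, 0.6, -0.68, 0, 0], [0.04, 0.6, -0.68, 0, 0], [0.04, 0, 0, 0, 0]]' > m.json && python3 shift.py m.json; python3 -c "
from h import *
go(.449,.0139,.072,10)"
```

```text
t: 0.85
ee_pos: [0.3002, -0.3719, 0.2314]
ee_rot: [180.0, 0.0, 20.5]
force: [1.8, -0.1, 0.8]
opening: 0.04
finger_force: 0.0
t: 1.35
ee_pos: [0.3811, -0.1601, 0.2316]
ee_rot: [180.0, -0.0, 20.5]
force: [1.0, 0.4, -0.5]
opening: 0.0402
finger_force: 0.0
t: 1.85
ee_pos: [0.4468, 0.0127, 0.2316]
ee_rot: [-179.9, -0.1, 20.9]
force: [0.6, 0.0, -0.9]
opening: 0.0398
finger_force: 0.0
dx 2.5 dy -0.4 dz 159.6 mm turn 10.9
```

To row units: 0.04 m is 0.8, 0.02 m is 0.4, 6 degrees / 360 = 0.0167.

```bash
echo '[[0.035, 0.05, 0, 0.8, 0.0167], [0.035, 0, 0, 0.8, 0.0139], [0.035, 0, 0, 0.8, 0], [0.035, 0, 0, 0.4, 0], [0.035, 0, 0, 0.2, 0]]' > m.json && python3 shift.py m.json && echo '[[0.035, 0, 0, 0.18, 0], [0.03, 0, 0, 0, 0], [0.0, 0, 0, 0, 0], [0, 0, 0, 0, 0], [0, 0, 0, 0, 0]]' > m.json && python3 shift.py m.json; echo '[[0, 0, 0, 0, 0], [0, 0, 0, 0, 0]]' > m.json && python3 shift.py m.json
```

```text
t: 2.35
ee_pos: [0.447, 0.0083, 0.0796]
ee_rot: [-180.0, 0.1, 9.5]
force: [0.2, -0.6, 1.3]
opening: 0.0351
finger_force: 0.0
t: 2.85
ee_pos: [0.4482, 0.012, 0.0734]
ee_rot: [-179.8, -0.1, 9.7]
force: [-6.5, 26.5, 6.7]
opening: 0.0087
finger_force: 59.5
t: 3.05
ee_pos: [0.4481, 0.0119, 0.0734]
ee_rot: [-179.8, -0.1, 9.7]
force: [-6.6, 26.3, 5.9]
opening: 0.009
finger_force: 59.4
```

To row units: -0.004 m is -0.08.

```bash
echo '[[0, 0, -0.08, 0, 0], [0, 0, 0, 0, 0], [0, 0, 0, 0, 0]]' > m.json && python3 shift.py m.json
```

```text
t: 3.35
ee_pos: [0.448, 0.0125, 0.0735]
ee_rot: [180.0, -0.1, 9.5]
force: [-1.7, 2.9, 8.7]
opening: 0.0083
finger_force: 60.3
```

To row units: -8 degrees / 360 = -0.0222.

```bash
echo '[[0, 0, 0, 0, -0.0222], [0, 0, 0, 0, -0.0222], [0, 0, 0, 0, -0.0222], [0, 0, 0, 0, -0.0222], [0, 0, 0, 0, -0.0222]]' > m.json && python3 shift.py m.json && echo '[[0, 0, 0, 0, -0.0222], [0, 0, 0, 0, -0.0222], [0, 0, 0, 0, -0.0222], [0, 0, 0, 0, -0.0222], [0, 0, 0, 0, -0.0222]]' > m.json && python3 shift.py m.json && echo '[[0, 0, 0, 0, -0.0222], [0, 0, 0, 0, -0.0222], [0, 0, 0, 0, -0.0056], [0, 0, 0, 0, 0], [0, 0, 0, 0, 0]]' > m.json && python3 shift.py m.json
```

```text
t: 3.85
ee_pos: [0.4487, 0.0114, 0.0736]
ee_rot: [179.8, -0.1, 49.8]
force: [5.0, -5.0, 1.6]
opening: 0.0088
finger_force: 59.3
t: 4.35
ee_pos: [0.45, 0.011, 0.0737]
ee_rot: [179.7, 0.1, 89.7]
force: [15.1, -7.4, -10.1]
opening: 0.0085
finger_force: 58.3
t: 4.85
ee_pos: [0.4506, 0.0111, 0.0737]
ee_rot: [179.7, 0.1, 107.4]
force: [19.8, -6.2, -12.7]
opening: 0.0083
finger_force: 58.6
```

To row units: -0.04 m is -0.8, -0.6 degrees / 360 = -0.0017.

```bash
echo '[[0, 0, 0, 0, -0.0017], [0.035, 0, 0, 0, 0], [0.035, 0, 0, 0, 0], [0.035, 0, 0, 0, 0], [0.035, 0, 0, -0.8, 0]]' > m.json && python3 shift.py m.json && echo '[[0.035, 0.8, 0.25, 0, 0], [0.035, 0.82, 0.25, 0, 0], [0.035, 0, 0, 0, 0.0222], [0.035, 0, 0, 0, 0.0222], [0.035, 0, 0, 0, 0.0222]]' > m.json && python3 shift.py m.json && echo '[[0.035, 0, 0, 0, 0.0222], [0.035, 0, 0, 0, 0.0222], [0.035, 0, 0, 0, 0.0222], [0.035, 0, 0, 0, 0.0111], [0.035, 0, 0, 0, 0]]' > m.json && python3 shift.py m.json; python3 -c "
from h import *
c=cap('top');crop(c,205,135,309,245,5,'pics/c2.png')
go(.451,.097,.073,55)"
```

```text
t: 5.35
ee_pos: [0.4451, 0.0123, 0.1102]
ee_rot: [-179.7, -0.2, 108.1]
force: [0.2, -0.3, 1.0]
opening: 0.0355
finger_force: 0.0
t: 5.85
ee_pos: [0.4456, 0.0974, 0.1124]
ee_rot: [-180.0, 0.0, 83.8]
force: [-0.3, 0.7, 0.6]
opening: 0.035
finger_force: 0.0
t: 6.35
ee_pos: [0.4457, 0.0973, 0.1125]
ee_rot: [180.0, 0.0, 56.1]
force: [0.6, -0.2, -0.8]
opening: 0.0349
finger_force: 0.0
dx 2.7 dy 4.5 dz 39.4 mm turn 1.2
```

To row units: 0.03 m is 0.6, 0.0095 m is 0.19, 1 degrees / 360 = 0.0028.

```bash
echo '[[0.035, 0.05, 0.08, 0.6, 0.0028], [0.035, 0, 0, 0.19, 0], [0.035, 0, 0, 0, 0], [0.0, 0, 0, 0, 0], [0, 0, 0, 0, 0]]' > m.json && python3 shift.py m.json && echo '[[0, 0, 0, 0, 0], [0, 0, 0, 0, 0], [0, 0, 0, 0, 0]]' > m.json && python3 shift.py m.json
```

```text
t: 6.9
ee_pos: [0.4502, 0.0974, 0.0736]
ee_rot: [-180.0, 0.0, 55.2]
force: [-13.4, 5.6, 29.7]
opening: 0.0086
finger_force: 60.8
t: 7.2
ee_pos: [0.4501, 0.0975, 0.0737]
ee_rot: [-180.0, 0.0, 55.2]
force: [-7.6, 2.3, 10.8]
opening: 0.0083
finger_force: 58.8
```

To row units: -8 degrees / 360 = -0.0222.

```bash
echo '[[0, 0, 0, 0, -0.0222], [0, 0, 0, 0, -0.0222], [0, 0, 0, 0, -0.0222], [0, 0, 0, 0, -0.0222], [0, 0, 0, 0, -0.0222]]' > m.json && python3 shift.py m.json && echo '[[0, 0, 0, 0, -0.0222], [0, 0, 0, 0, -0.0222], [0, 0, 0, 0, -0.0222], [0, 0, 0, 0, -0.0222], [0, 0, 0, 0, -0.0222]]' > m.json && python3 shift.py m.json && echo '[[0, 0, 0, 0, -0.0222], [0, 0, 0, 0, -0.0039], [0, 0, 0, 0, 0], [0, 0, 0, 0, 0]]' > m.json && python3 shift.py m.json
```

```text
t: 7.7
ee_pos: [0.4505, 0.0974, 0.0738]
ee_rot: [180.0, -0.0, 95.5]
force: [-4.8, 3.5, 5.6]
opening: 0.0086
finger_force: 58.5
t: 8.2
ee_pos: [0.4508, 0.0976, 0.0738]
ee_rot: [179.9, 0.0, 135.5]
force: [-2.9, 5.2, 1.3]
opening: 0.0086
finger_force: 58.5
t: 8.6
ee_pos: [0.4509, 0.0977, 0.0738]
ee_rot: [179.9, 0.0, 144.6]
force: [-1.9, 5.8, 3.9]
opening: 0.0086
finger_force: 59.0
```

To row units: -0.04 m is -0.8, 0.0345 m is 0.69.

```bash
echo '[[0.035, 0, 0, 0, 0], [0.035, 0, 0, 0, 0], [0.035, 0, 0, 0, 0], [0.035, 0, 0, -0.8, 0], [0.035, 0.49, 0.69, 0, 0]]' > m.json && python3 shift.py m.json && echo '[[0.035, 0.49, 0.69, 0, 0], [0.035, 0, 0, 0, 0.0056], [0.035, 0, 0, 0, 0], [0.035, 0, 0, 0, 0]]' > m.json && python3 shift.py m.json; python3 -c "
from h import *
go(.4508,.1825,.073,142)"
```

```text
t: 9.1
ee_pos: [0.4539, 0.1323, 0.1151]
ee_rot: [-180.0, 0.2, 143.7]
force: [2.7, 0.7, -1.4]
opening: 0.0352
finger_force: 0.0
t: 9.5
ee_pos: [0.4508, 0.1808, 0.1127]
ee_rot: [-180.0, 0.0, 142.5]
force: [0.6, -1.0, -0.8]
opening: 0.0349
finger_force: 0.0
dx 1.0 dy 1.4 dz 39.7 mm turn 0.5
```

To row units: 0.03 m is 0.6, 0.009 m is 0.18.

```bash
echo '[[0.035, 0.02, 0.03, 0.6, 0], [0.035, 0, 0, 0.18, 0], [0.035, 0, 0, 0, 0], [0.0, 0, 0, 0, 0], [0, 0, 0, 0, 0]]' > m.json && python3 shift.py m.json && echo '[[0, 0, 0, 0, 0], [0, 0, 0, 0, 0], [0, 0, 0, 0, 0]]' > m.json && python3 shift.py m.json
```

```text
t: 10.0
ee_pos: [0.4509, 0.183, 0.0746]
ee_rot: [-180.0, 0.0, 142.5]
force: [-8.6, -6.6, 28.5]
opening: 0.0084
finger_force: 60.7
t: 10.3
ee_pos: [0.4508, 0.183, 0.0747]
ee_rot: [-180.0, 0.1, 142.5]
force: [-5.1, -5.4, 11.5]
opening: 0.0086
finger_force: 58.6
```

To row units: 8 degrees / 360 = 0.0222.

```bash
echo '[[0, 0, 0, 0, 0.0222], [0, 0, 0, 0, 0.0222], [0, 0, 0, 0, 0.0222], [0, 0, 0, 0, 0.0222], [0, 0, 0, 0, 0.0222]]' > m.json && python3 shift.py m.json && echo '[[0, 0, 0, 0, 0.0222], [0, 0, 0, 0, 0.0222], [0, 0, 0, 0, 0.0222], [0, 0, 0, 0, 0.0222], [0, 0, 0, 0, 0.0222]]' > m.json && python3 shift.py m.json && echo '[[0, 0, 0, 0, 0.0222], [0, 0, 0, 0, 0.0222], [0, 0, 0, 0, 0.0222], [0, 0, 0, 0, 0.0069], [0, 0, 0, 0, 0]]' > m.json && python3 shift.py m.json && echo '[[0, 0, 0, 0, 0]]' > m.json && python3 shift.py m.json
```

```text
t: 10.8
ee_pos: [0.4507, 0.1829, 0.0747]
ee_rot: [-180.0, 0.1, 102.2]
force: [-6.6, -5.7, 11.2]
opening: 0.0086
finger_force: 58.7
t: 11.3
ee_pos: [0.4505, 0.1828, 0.0747]
ee_rot: [180.0, 0.1, 62.2]
force: [-8.8, -5.5, 12.1]
opening: 0.0089
finger_force: 58.9
t: 11.8
ee_pos: [0.4504, 0.1829, 0.0747]
ee_rot: [180.0, 0.1, 35.9]
force: [-8.1, -6.0, 14.3]
opening: 0.0085
finger_force: 59.1
t: 11.9
ee_pos: [0.4504, 0.1829, 0.0747]
ee_rot: [180.0, 0.1, 36.0]
force: [-8.6, -6.1, 14.3]
opening: 0.0089
finger_force: 59.1
```

To row units: -0.045 m is -0.9.

```bash
echo '[[0.035, 0, 0, 0, 0], [0.035, 0, 0, 0, 0], [0.035, 0, 0, 0, 0], [0.035, 0, 0, -0.9, 0], [0.035, 0, 0, -0.9, 0]]' > m.json && python3 shift.py m.json && echo '[[0.035, -0.58, 0.8, 0, 0], [0.035, -0.58, 0.8, 0, 0], [0.035, -0.58, 0.8, 0, 0], [0.035, -0.58, 0.8, 0, 0], [0.035, -0.58, 0.8, 0, 0]]' > m.json && python3 shift.py m.json&& echo '[[0.035, -0.58, 0.8, 0, 0], [0.035, -0.58, 0.8, 0, 0], [0.035, 0, 0, 0, 0]]' > m.json && python3 shift.py m.json
python3 - <<'E'
from h import *
c=cap('top');d=cap('scene');dials(c);print(stones(c))
crop(c,205,135,309,245,5,'pics/a.png');crop(d,240,190,345,245,4,'pics/b.png')
a=cv2.imread('pics/a.png');b=cv2.imread('pics/b.png')
cv2.imwrite('pics/m2.png',np.hstack([a[:,:420],np.vstack([b,np.zeros((550-b.shape[0],b.shape[1],3),np.uint8)])[:,:380]]))
E
```

```text
t: 12.4
ee_pos: [0.45, 0.1835, 0.1644]
ee_rot: [-179.9, 0.1, 36.0]
force: [1.7, -1.2, 1.0]
opening: 0.0352
finger_force: 0.0
t: 12.9
ee_pos: [0.4509, -0.0656, 0.1642]
ee_rot: [180.0, -0.0, 36.0]
force: [1.1, -0.0, 0.2]
opening: 0.0347
finger_force: 0.0
t: 13.2
ee_pos: [0.4505, -0.1686, 0.1637]
ee_rot: [179.9, 0.0, 35.6]
force: [0.6, 1.6, 0.0]
opening: 0.0353
finger_force: 0.0
centre 453.5 182.7 rad 28.3 bar mid 452.1 186.9 ang 34.3
centre 450.5 96.1 rad 26.2 bar mid 449.6 95.1 ang 149.7
centre 453.3 8.9 rad 30.1 bar mid 444.8 17.1 ang 100.0
[(550, -376, 29, 68, -12.4)]
```

View pics/m2.png

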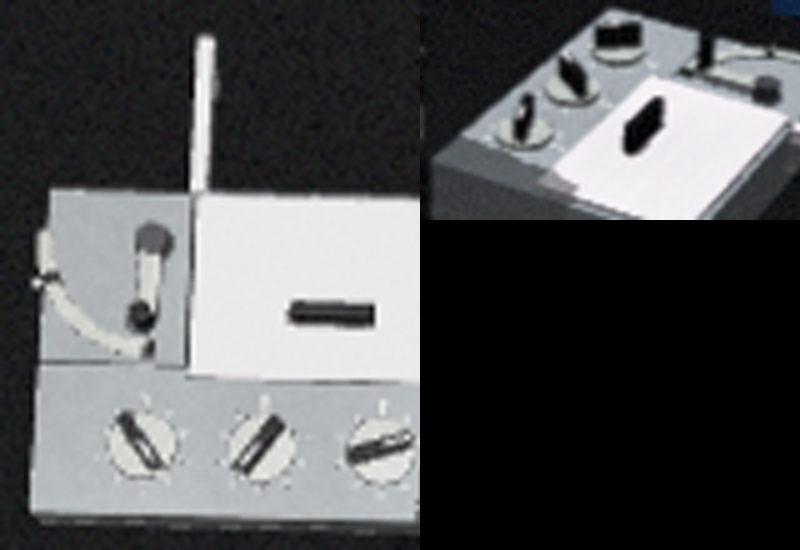

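The dials read 4, 6 and 2: the stripes point about 144°, 216° and 72° clockwise, and the lever is still locked. Next is the lever.

To row units: -8 degrees / 360 = -0.0222.

```bash
echo '[[0.05, 0, 0, 0, -0.0222], [0.05, 0, 0, 0, -0.0222], [0.05, 0, 0, 0, -0.0222], [0.05, 0, 0, 0, -0.0222], [0.05, 0, 0, 0, -0.0222]]' > m.json && python3 shift.py m.json >/dev/null && echo '[[0.05, 0, 0, 0, -0.0222], [0.05, 0, 0, 0, -0.0178], [0.05, 0, 0.6, 0, 0], [0.05, 0.9, 0.36, 0, 0], [0.05, 0.9, 0.36, 0, 0]]' > m.json && python3 shift.py m.json  >/dev/null && echo '[[0.05, 0.98, 0.18, 0, 0], [0.05, 0.98, 0.2, 0, 0], [0.05, 0.98, 0, 0, 0], [0.05, 0.98, 0, 0, 0], [0.05, 0.8, 0, 0, 0]]' > m.json && python3 shift.py m.json&& echo '[[0.05, 0, 0, 0, 0], [0.05, 0, 0, 0, 0]]' > m.json && python3 shift.py m.json; python3 -c "
from h import *
go(.5355,.183,.078,90)"
```

```text
t: 14.8
ee_pos: [0.5328, 0.1686, 0.1641]
ee_rot: [180.0, -0.1, 90.6]
force: [1.4, -1.0, -1.0]
opening: 0.0499
finger_force: 0.0
t: 15.0
ee_pos: [0.5331, 0.1663, 0.1639]
ee_rot: [-180.0, -0.0, 90.6]
force: [0.4, -0.7, -0.6]
opening: 0.0501
finger_force: 0.0
dx 16.7 dy 2.5 dz 85.9 mm turn 0.6
```

To row units: 0.04 m is 0.8, 0.03 m is 0.6, 0.6 degrees / 360 = 0.0017.

```bash
echo '[[0.05, 0.334, 0.05, 0, 0.0017], [0.05, 0, 0, 0.8, 0], [0.05, 0, 0, 0.6, 0], [0.05, 0, 0, 0.32, 0], [0.05, 0, 0, 0, 0]]' > m.json && python3 shift.py m.json && echo '[[0, 0, 0, 0, 0], [0, 0, 0, 0, 0], [0, 0, 0, 0, 0], [0, 0, 0, 0, 0], [0, 0, 0, 0, 0]]' > m.json && python3 shift.py m.json
```

```text
t: 15.5
ee_pos: [0.5354, 0.1801, 0.0763]
ee_rot: [-179.8, 0.0, 89.8]
force: [0.2, -0.8, 1.1]
opening: 0.05
finger_force: 0.0
t: 16.0
ee_pos: [0.5384, 0.181, 0.0795]
ee_rot: [179.8, -0.1, 89.8]
force: [7.2, -0.3, 0.8]
opening: 0.0141
finger_force: 58.6
```

To row units: 0.0086 m is 0.172, 0.0006 m is 0.012, 8 degrees / 360 = 0.0222.

```bash
echo '[[0, 0.172, 0.012, 0, 0.0222], [0, 0.172, 0.012, 0, 0.0222], [0, 0.172, 0.012, 0, 0.0222]]' > m.json && python3 shift.py m.json && echo '[[0, 0.172, 0.012, 0, 0.0222], [0, 0.172, 0.012, 0, 0.0222], [0, 0.172, 0.012, 0, 0.0222], [0, 0, 0, 0, 0]]' > m.json && python3 shift.py m.json
```

```text
t: 16.3
ee_pos: [0.543, 0.2063, 0.0795]
ee_rot: [179.9, -0.1, 65.4]
force: [3.2, -1.9, 4.1]
opening: 0.0139
finger_force: 59.3
t: 16.7
ee_pos: [0.558, 0.228, 0.0794]
ee_rot: [180.0, -0.2, 41.7]
force: [-2.1, -0.3, 11.6]
opening: 0.0141
finger_force: 60.2
```

To row units: 0.0086 m is 0.172, 0.0054 m is 0.108, 8 degrees / 360 = 0.0222.

```bash
echo '[[0, 0.172, 0.012, 0, 0.0222], [0, 0.172, 0.012, 0, 0.0222], [0, 0.108, 0.004, 0, 0.0139], [0, 0, 0, 0, 0], [0, 0, 0, 0, 0]]' > m.json && python3 shift.py m.json
```

```text
t: 17.2
ee_pos: [0.5766, 0.24, 0.0795]
ee_rot: [-179.9, -0.2, 21.0]
force: [-1.0, 5.3, 9.1]
opening: 0.0141
finger_force: 59.9
```

To row units: -0.045 m is -0.9, -5 degrees / 360 = -0.0139.

```bash
echo '[[0.04, 0, 0, 0, 0], [0.04, 0, 0, 0, 0], [0.04, 0, 0, 0, 0], [0.04, 0, 0, -0.9, 0], [0.04, 0, 0, -0.9, -0.0139]]' > m.json && python3 shift.py m.json >/dev/null && echo '[[0.04, 0, 0, 0, -0.0222], [0.04, 0, 0, 0, -0.0222], [0.04, 0, 0, 0, -0.0222], [0.04, 0, 0, 0, -0.0222], [0.04, 0, 0, 0, -0.0222]]' > m.json && python3 shift.py m.json >/dev/null && echo '[[0.04, 0, 0, 0, -0.0222], [0.04, 0, 0, 0, -0.0222], [0.04, 0, 0, 0, -0.0222], [0.04, -1, -0.1, 0, 0], [0.04, -1, -0.1, 0, 0]]' > m.json && python3 shift.py m.json&& echo '[[0.04, -0.9, -0.2, 0, 0], [0.04, -0.9, -0.2, 0, 0], [0.04, 0, 0, 0, 0]]' > m.json && python3 shift.py m.json
python3 - <<'E'
from h import *
c=cap('top');d=cap('scene')
crop(c,205,160,260,215,7,'pics/a.png');crop(d,280,180,360,240,5,'pics/b.png')
a=cv2.imread('pics/a.png');b=cv2.imread('pics/b.png')
o=np.zeros((400,790,3),np.uint8);o[:385,:385]=a;o[:300,388:788]=b
cv2.imwrite('pics/m3.png',o);go(.542,.050,.08,90)
E
```

```text
t: 18.7
ee_pos: [0.5653, 0.1385, 0.1675]
ee_rot: [-180.0, -0.0, 90.0]
force: [1.3, -0.9, 0.1]
opening: 0.04
finger_force: 0.0
t: 19.0
ee_pos: [0.5446, 0.042, 0.1675]
ee_rot: [-179.9, 0.2, 89.4]
force: [0.1, 0.8, -0.2]
opening: 0.04
finger_force: 0.0
dx 2.4 dy -3.5 dz 88.0 mm turn -0.3
```

View pics/m3.png

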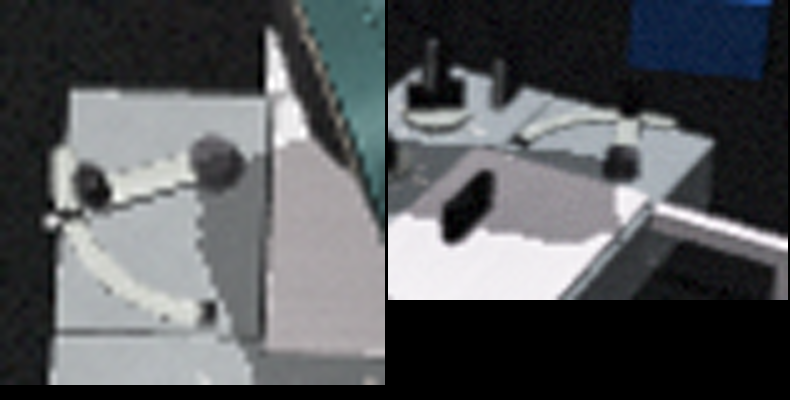

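Run:
```python
from h import *
c=cap('top')
f=lambda q,z:ray(c,((q[0]+.5)/7-.5+205,(q[1]+.5)/7-.5+160),z)[:2]
for nm,q,z in(('piv',(217,163),.07),('armtopA',(110,175),.07),('armtopB',(190,152),.07),('armbotA',(115,205),.064),('armbotB',(195,180),.064),('gap',(65,213),.064),('mark',(50,222),.061),('posttop',(92,183),.106),('gap0',(208,312),.064)):print(nm,f(q,z).round(4))
```

```text
piv [0.5975 0.1816]
armtopA [0.5896 0.2365]
armtopB [0.603  0.1959]
armbotA [0.5752 0.2341]
armbotB [0.5897 0.1934]
gap [0.5703 0.2597]
mark [0.566  0.2677]
posttop [0.5755 0.2392]
gap0 [0.5198 0.1831]
```

The post is in line with the marked open gap (post at about 69°, gap at about 70° from camera rays). Next I'll grip the cover ridge and slide it back.

To row units: 0.045 m is 0.9, 0.03 m is 0.6.

```bash
echo '[[0.045, 0.1, -0.06, 0, 0], [0.045, 0, 0, 0.9, 0], [0.045, 0, 0, 0.6, 0], [0.045, 0, 0, 0.3, 0], [0.045, 0, 0, 0, 0]]' > m.json && python3 shift.py m.json && echo '[[0, 0, 0, 0, 0], [0, 0, 0, 0, 0], [0, 0, 0, 0, 0], [0, 0, 0, 0, 0], [0, 0, 0, 0, 0]]' > m.json && python3 shift.py m.json
```

```text
t: 19.65
ee_pos: [0.5416, 0.0552, 0.0764]
ee_rot: [-179.8, -0.0, 89.9]
force: [-0.2, 0.1, 0.8]
opening: 0.0452
finger_force: 0.0
t: 20.15
ee_pos: [0.5451, 0.0544, 0.0797]
ee_rot: [179.7, -0.1, 89.8]
force: [12.5, 2.6, -3.1]
opening: 0.0102
finger_force: 63.9
```

To row units: 0.025 m is 0.5, 0.02 m is 0.4.

```bash
echo '[[0, 0, 0.2, 0, 0], [0, 0, 0.5, 0, 0], [0, 0, 0.5, 0, 0], [0, 0, 0.5, 0, 0], [0, 0, 0.4, 0, 0]]' > m.json && python3 shift.py m.json && echo '[[0, 0, 0.2, 0, 0], [0, 0, 0.08, 0, 0], [0, 0, 0, 0, 0], [0, 0, 0, 0, 0]]' > m.json && python3 shift.py m.json
```

```text
t: 20.65
ee_pos: [0.6495, 0.0542, 0.0796]
ee_rot: [179.9, -0.0, 89.8]
force: [-2.0, 3.2, 10.2]
opening: 0.0105
finger_force: 65.8
t: 21.05
ee_pos: [0.6603, 0.0542, 0.0796]
ee_rot: [-179.9, 0.0, 89.8]
force: [-19.9, -0.2, 20.9]
opening: 0.0106
finger_force: 67.4
```

To row units: -0.045 m is -0.9.

```bash
echo '[[0.05, 0, 0, 0, 0], [0.05, 0, 0, 0, 0], [0.05, 0, 0, 0, 0], [0.05, 0, 0, -0.9, 0], [0.05, 0, 0, -0.9, 0]]' > m.json && python3 shift.py m.json && echo '[[0.08, -0.8, -0.6, 0, 0], [0.08, -0.8, -0.6, 0, 0], [0.08, -0.8, -0.6, 0, 0], [0.08, -0.8, -0.6, 0, 0], [0.08, -0.8, -0.6, 0, 0]]' > m.json && python3 shift.py m.json >/dev/null && echo '[[0.08, -0.8, -0.6, 0, 0], [0.08, -0.6, -0.58, 0, 0.0222], [0.08, 0, 0, 0, 0.0222], [0.08, 0, 0, 0, 0.0222], [0.08, 0, 0, 0, 0.0222]]' > m.json && python3 shift.py m.json && echo '[[0.08, 0, 0, 0, 0.0222], [0.08, 0, 0, 0, 0.0222], [0.08, 0, 0, 0, 0.0222], [0.08, 0, 0, 0, 0.0222], [0.08, 0, 0, 0, 0.0208]]' > m.json && python3 shift.py m.json
python3 - <<'E'
from h import *
c=cap('top');d=cap('scene')
crop(c,205,100,309,245,4,'pics/a.png');crop(d,170,180,345,330,2,'pics/b.png')
a=cv2.imread('pics/a.png');b=cv2.imread('pics/b.png')
o=np.zeros((580,770,3),np.uint8);o[:580,:416]=a;o[:300,418:768]=b
cv2.imwrite('pics/m4.png',o);print(stones(c));go(.453,-.217,.1,18)
E
```

```text
t: 21.55
ee_pos: [0.661, 0.0535, 0.1683]
ee_rot: [-179.9, -0.0, 89.8]
force: [1.0, 0.5, 1.7]
opening: 0.0505
finger_force: 0.0
t: 22.55
ee_pos: [0.4516, -0.2161, 0.1682]
ee_rot: [180.0, -0.0, 57.4]
force: [0.8, 0.7, -0.4]
opening: 0.0797
finger_force: 0.0
t: 23.05
ee_pos: [0.4518, -0.2157, 0.1681]
ee_rot: [180.0, -0.0, 18.0]
force: [0.4, -0.1, 0.3]
opening: 0.0801
finger_force: 0.0
[]
dx 0.6 dy 1.7 dz 68.1 mm turn 0.2
```

View pics/m4.png

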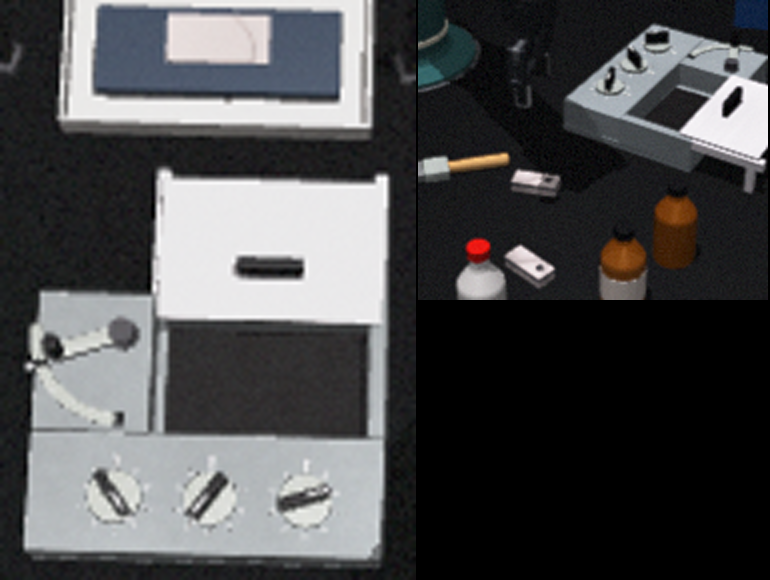

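The cover is fully back, the bay is empty with its corners at crop (166,325) to (368,437), and the lever is at the open mark. The scene inset shows both stones, so I'll measure them from that camera.

```bash
cat >> h.py <<'E'
def stones_s(d):
    im=d['color'].astype(int);m=((im.min(2)>95)).astype(np.uint8)
    x0,y0,x1,y1=205,255,262,335
    k=np.zeros_like(m);k[y0:y1,x0:x1]=m[y0:y1,x0:x1]
    k=cv2.morphologyEx(k,cv2.MORPH_CLOSE,np.ones((5,5)))
    for q in cv2.findContours(k,cv2.RETR_EXTERNAL,cv2.CHAIN_APPROX_NONE)[0]:
        if cv2.contourArea(q)<80: continue
        M=cv2.moments(q);u=(M['m10']/M['m00'],M['m01']/M['m00'])
        P=np.array([ray(d,p[0],.015)[:2] for p in q],np.float32);r=cv2.minAreaRect(P*1000)
        a=r[2]+(90 if r[1][1]>r[1][0] else 0)
        print('scene',np.round(u,1),ray(d,u,.014)[:2].round(4),np.round(r[1]),round((a+90)%180-90,1))
E
python3 - <<'E'
from h import *
d=cap('scene');stones_s(d)
for p in((.453,-.217,.01),(.552,-.377,.01),(.4518,-.2157,.168)):print(proj(d,p).round(1))
c=cap('top')
f=lambda q,z:ray(c,((q[0]+.5)/4-.5+205,(q[1]+.5)/4-.5+100),z)[:2].round(4)
for q,z in(((166,437),.06),((368,437),.06),((166,325),.06),((158,434),.06),((380,437),.06)):print(q,f(q,z))
E
```

```text
scene [208. 322.] [ 0.5319 -0.4338] [21. 81.] -53.4
scene [225.4 311. ] [ 0.5475 -0.3743] [40. 76.] -12.3
scene [228.  269.4] [ 0.4471 -0.2146] [72. 46.] 12.9
[229.2 271.5]
[226.3 313.2]
[227.5 228.1]
(166, 437) [0.5043 0.1401]
(368, 437) [ 0.509  -0.0415]
(166, 325) [0.6087 0.1448]
(158, 434) [0.5069 0.1475]
(380, 437) [ 0.5093 -0.0523]
```

The manual's scale: shifts go in shares of 50 mm and turns go in shares of 360 degrees. Converting my numbers, 0.045 m is 0.9, 0.02 m is 0.4.

```bash
echo '[[0.06, 0, 0.024, 0.9, 0], [0.06, 0, 0, 0.9, 0], [0.06, 0, 0, 0.9, 0], [0.06, 0, 0, 0.4, 0], [0.06, 0, 0, 0.14, 0]]' > m.json && python3 shift.py m.json && echo '[[0.06, 0, 0, 0, 0], [0.0, 0, 0, 0, 0], [0, 0, 0, 0, 0], [0, 0, 0, 0, 0], [0, 0, 0, 0, 0]]' > m.json && python3 shift.py m.json
```

```text
t: 23.75
ee_pos: [0.451, -0.2162, 0.0038]
ee_rot: [-179.8, 0.1, 18.5]
force: [0.4, -0.0, 0.9]
opening: 0.0599
finger_force: 0.0
t: 24.25
ee_pos: [0.4528, -0.2172, 0.0074]
ee_rot: [179.9, -0.1, 18.3]
force: [-3.1, 0.8, 14.0]
opening: 0.0281
finger_force: 58.8
```

To row units: -0.045 m is -0.9, -0.0368 m is -0.736.

```bash
echo '[[0, 0, 0, -0.4, 0], [0, 0, 0, -0.9, 0], [0, 0, 0, -0.9, 0], [0, 0, 0, -0.4, 0], [0, 0.566, -0.736, 0, 0]]' > m.json && python3 shift.py m.json && echo '[[0, 0.566, -0.736, 0, 0], [0, 0.566, -0.736, 0, 0], [0, 0.566, -0.736, 0, 0], [0, 0.566, -0.736, 0, 0], [0, 0.566, -0.736, 0, 0]]' > m.json && python3 shift.py m.json && echo '[[0, 0.566, -0.736, 0, 0], [0, 0, 0, 0, 0.0222], [0, 0, 0, 0, 0.0222], [0, 0, 0, 0, 0.0064], [0, 0, 0, 0, 0]]' > m.json && python3 shift.py m.json; python3 -c "
from h import *
go(.56,.09,.022,0)"
```

```text
t: 24.75
ee_pos: [0.4677, -0.1781, 0.1397]
ee_rot: [179.7, -0.2, 17.8]
force: [2.4, 1.5, -1.5]
opening: 0.0282
finger_force: 60.7
t: 25.25
ee_pos: [0.5444, 0.0479, 0.1369]
ee_rot: [180.0, -0.1, 18.3]
force: [0.9, -1.8, -0.8]
opening: 0.0284
finger_force: 60.7
t: 25.75
ee_pos: [0.5593, 0.0901, 0.1367]
ee_rot: [180.0, -0.1, 0.0]
force: [0.2, -0.0, -0.6]
opening: 0.0284
finger_force: 60.7
dx 0.7 dy 0.1 dz 114.7 mm turn 0.0
```

To row units: 0.04 m is 0.8, 0.025 m is 0.5.

```bash
echo '[[0, 0, 0, 0.8, 0], [0, 0, 0, 0.8, 0], [0, 0, 0, 0.5, 0], [0, 0, 0, 0.2, 0], [0, 0, 0, 0, 0]]' > m.json && python3 shift.py m.json && echo '[[0.045, 0, 0, 0, 0], [0.045, 0, 0, 0, 0], [0.045, 0, 0, 0, 0], [0.045, 0, 0, -0.9, 0], [0.045, 0, 0, -0.9, 0]]' > m.json && python3 shift.py m.json && echo '[[0.045, 0, 0, -1, 0], [0.06, 0, 0.8, 0, 0], [0.06, 0, 1, 0, 0], [0.06, 0, 1, 0, 0], [0.06, 0, 1, 0, 0]]' > m.json && python3 shift.py m.json && echo '[[0.06, 0, 1, 0, 0], [0.06, 0, 1, 0, 0], [0.06, 0, 0, 0, 0]]' > m.json && python3 shift.py m.json
python3 - <<'E'
from h import *
c=cap('top');d=cap('scene');stones_s(d);print(stones(c))
crop(c,205,100,309,245,4,'pics/a.png');crop(d,170,180,345,330,2,'pics/b.png')
a=cv2.imread('pics/a.png');b=cv2.imread('pics/b.png')
o=np.zeros((580,770,3),np.uint8);o[:580,:416]=a;o[:300,418:768]=b
cv2.imwrite('pics/m5.png',o);go(.55,-.3755,.1,-12.4)
E
```

```text
t: 26.25
ee_pos: [0.5591, 0.09, 0.0206]
ee_rot: [-180.0, 0.0, 0.1]
force: [0.1, 0.4, -0.8]
opening: 0.0285
finger_force: 62.1
t: 26.75
ee_pos: [0.5584, 0.09, 0.1116]
ee_rot: [-180.0, 0.1, 0.0]
force: [0.9, 0.3, 1.7]
opening: 0.0451
finger_force: 0.0
t: 27.25
ee_pos: [0.559, -0.1019, 0.1616]
ee_rot: [180.0, -0.1, 0.0]
force: [1.2, 0.7, -0.4]
opening: 0.0603
finger_force: 0.0
t: 27.55
ee_pos: [0.5579, -0.2079, 0.161]
ee_rot: [179.8, -0.0, -0.5]
force: [0.1, 0.6, -0.6]
opening: 0.0603
finger_force: 0.0
scene [207.9 322.3] [ 0.5324 -0.435 ] [21. 85.] -53.4
scene [225.3 311.1] [ 0.5474 -0.3749] [40. 76.] -12.3
[(487, -303, 180, 71, 77.1)]
dx -8.6 dy 174.4 dz 61.0 mm turn 12.3
```

View pics/m5.png

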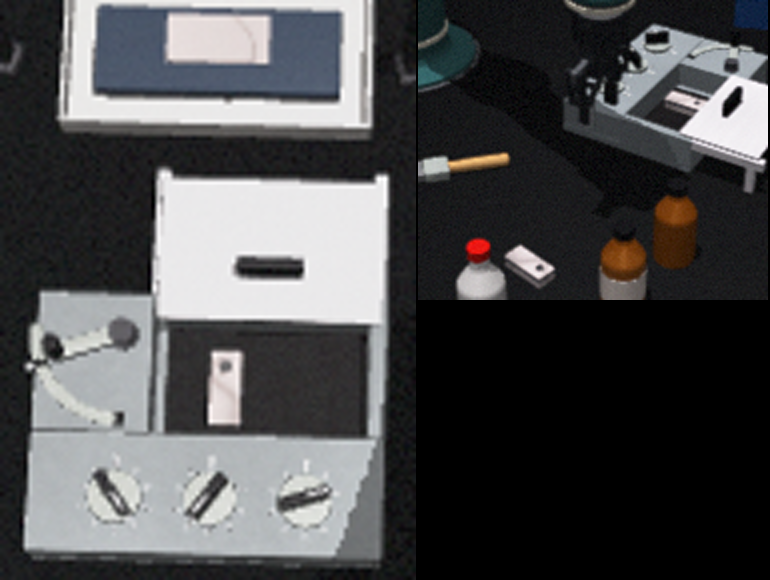

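Run:
```python
from h import *
c=cap('top');d=cap('scene')
print(ray(c,(388.5,157.5),.128)[:2],ray(d,(273,296),.128)[:2], 'w',ray(c,(432.5,190.5),.148)[:2],ray(d,(200,304),.15)[:2],'stop',ray(c,(411,214),.024)[:2])
```

```text
[ 0.68804727 -0.35962951] [ 0.69386403 -0.36999826] w [ 0.56660714 -0.50104175] [ 0.57107981 -0.50715809] stop [ 0.5082204  -0.46471962]
```

To row units: 0.044 m is 0.88, 0.042 m is 0.84.

```bash
echo '[[0.055, -0.04, 0.88, 0, 0], [0.055, -0.04, 0.88, 0, 0], [0.055, -0.04, 0.88, 0, 0], [0.055, -0.04, 0.84, 0, 0], [0.055, 0, 0, 0, 0]]' > m.json && python3 shift.py m.json && echo '[[0.055, 0, 0, 0, 0.0167], [0.055, 0, 0, 0, 0.0175], [0.055, 0, 0, 0, 0]]' > m.json && python3 shift.py m.json; python3 -c "
from h import *
d=cap('scene');stones_s(d);go(.55,-.3755,.007,-12.4)"
```

```text
t: 28.25
ee_pos: [0.5497, -0.3789, 0.1605]
ee_rot: [179.9, 0.0, -0.3]
force: [0.4, 0.4, 0.5]
opening: 0.0549
finger_force: 0.0
t: 28.55
ee_pos: [0.552, -0.3724, 0.161]
ee_rot: [-180.0, -0.0, -12.3]
force: [-0.3, 0.6, 0.3]
opening: 0.0551
finger_force: 0.0
scene [207.9 322.2] [ 0.5324 -0.4348] [21. 81.] -53.4
scene [225.2 311.1] [ 0.5473 -0.375 ] [40. 72.] -12.3
dx -1.3 dy 3.2 dz 154.0 mm turn 0.3
```

To row units: 0.045 m is 0.9, 0.04 m is 0.8.

```bash
echo '[[0.055, -0.02, 0.06, 0.9, 0], [0.055, 0, 0, 0.9, 0], [0.055, 0, 0, 0.8, 0], [0.055, 0, 0, 0.36, 0], [0.055, 0, 0, 0.12, 0]]' > m.json && python3 shift.py m.json && echo '[[0.055, 0, 0, 0, 0], [0.0, 0, 0, 0, 0], [0, 0, 0, 0, 0], [0, 0, 0, 0, 0], [0, 0, 0, 0, 0]]' > m.json && python3 shift.py m.json && echo '[[0, 0, 0, -0.4, 0], [0, 0, 0, -0.9, 0], [0, 0, 0, -0.9, 0], [0, 0, 0, -0.4, 0], [0, 0, 0, 0, 0]]' > m.json && python3 shift.py m.json; python3 -c "
from h import *
go(.56,.01,.137,0)"
```

```text
t: 29.1
ee_pos: [0.5492, -0.3757, 0.0053]
ee_rot: [-179.9, 0.1, -12.1]
force: [-0.1, 0.3, 0.4]
opening: 0.055
finger_force: 0.0
t: 29.6
ee_pos: [0.5506, -0.3774, 0.009]
ee_rot: [179.9, -0.2, -12.3]
force: [-1.5, 1.9, 10.1]
opening: 0.0284
finger_force: 59.7
t: 30.1
ee_pos: [0.5512, -0.3778, 0.1417]
ee_rot: [179.9, -0.4, -12.3]
force: [0.7, 0.1, -1.2]
opening: 0.0282
finger_force: 59.9
dx -74.0 dy -380.8 dz 4.7 mm turn -12.3
```

To row units: -0.047 m is -0.94, -0.009 m is -0.18.

```bash
echo '[[0, -0.18, -0.94, 0, 0], [0, -0.18, -0.94, 0, 0], [0, -0.18, -0.94, 0, 0], [0, -0.18, -0.94, 0, 0], [0, -0.18, -0.94, 0, 0]]' > m.json && python3 shift.py m.json && echo '[[0, -0.18, -0.94, 0, 0], [0, -0.18, -0.94, 0, 0], [0, -0.22, -0.96, 0, 0], [0, 0, 0, 0, -0.0167], [0, 0, 0, 0, -0.0175]]' > m.json && python3 shift.py m.json && echo '[[0, 0, 0, 0, 0]]' > m.json && python3 shift.py m.json; python3 -c "
from h import *
go(.56,.01,.022,0)"
```

```text
t: 30.6
ee_pos: [0.5551, -0.1356, 0.1366]
ee_rot: [180.0, 0.0, -12.3]
force: [0.8, -0.0, -0.5]
opening: 0.0281
finger_force: 59.8
t: 31.1
ee_pos: [0.5572, 0.0094, 0.1366]
ee_rot: [-180.0, 0.0, 0.4]
force: [-0.0, -1.0, -2.0]
opening: 0.0282
finger_force: 59.9
t: 31.2
ee_pos: [0.5573, 0.0076, 0.1365]
ee_rot: [-180.0, 0.0, 0.2]
force: [-0.1, -0.3, -1.7]
opening: 0.0282
finger_force: 59.9
dx 2.7 dy -2.4 dz 114.5 mm turn 0.2
```

```bash
echo '[[0, 0.04, -0.04, 0.8, 0], [0, 0, 0, 0.8, 0], [0, 0, 0, 0.5, 0], [0, 0, 0, 0.18, 0], [0, 0, 0, 0, 0]]' > m.json && python3 shift.py m.json && echo '[[0.045, 0, 0, 0, 0], [0.045, 0, 0, 0, 0], [0.045, 0, 0, 0, 0], [0.045, 0, 0, -0.9, 0], [0.045, 0, 0, -0.9, 0]]' > m.json && python3 shift.py m.json && echo '[[0.045, 0, 0, -1, 0], [0.045, 0, 1, 0, 0], [0.045, 0, 1, 0, 0], [0.045, 0, 1, 0, 0], [0.045, 0, 1, 0, 0]]' > m.json && python3 shift.py m.json
python3 - <<'E'
from h import *
c=cap('top');d=cap('scene')
crop(c,205,100,309,245,4,'pics/a.png');crop(d,40,180,390,390,1,'pics/b.png')
a=cv2.imread('pics/a.png');b=cv2.imread('pics/b.png')
o=np.zeros((580,770,3),np.uint8);o[:580,:416]=a;o[:210,418:768]=b;b=c['color'][140:300,300:475,::-1];o[240:560,418:768]=cv2.resize(b,(350,320))
cv2.imwrite('pics/m6.png',o);go(.6603,.0542,.17,90)
E
```

```text
t: 31.7
ee_pos: [0.5593, 0.0091, 0.0222]
ee_rot: [180.0, 0.1, -0.2]
force: [-0.0, -0.8, -0.8]
opening: 0.028
finger_force: 61.5
t: 32.2
ee_pos: [0.5588, 0.0095, 0.1135]
ee_rot: [-180.0, 0.1, -0.0]
force: [0.8, -0.5, 1.0]
opening: 0.0451
finger_force: 0.0
t: 32.7
ee_pos: [0.5594, -0.1927, 0.1636]
ee_rot: [180.0, -0.1, -0.0]
force: [1.2, -0.5, -0.5]
opening: 0.045
finger_force: 0.0
dx 99.6 dy -253.6 dz -7.0 mm turn -90.5
```

View pics/m6.png

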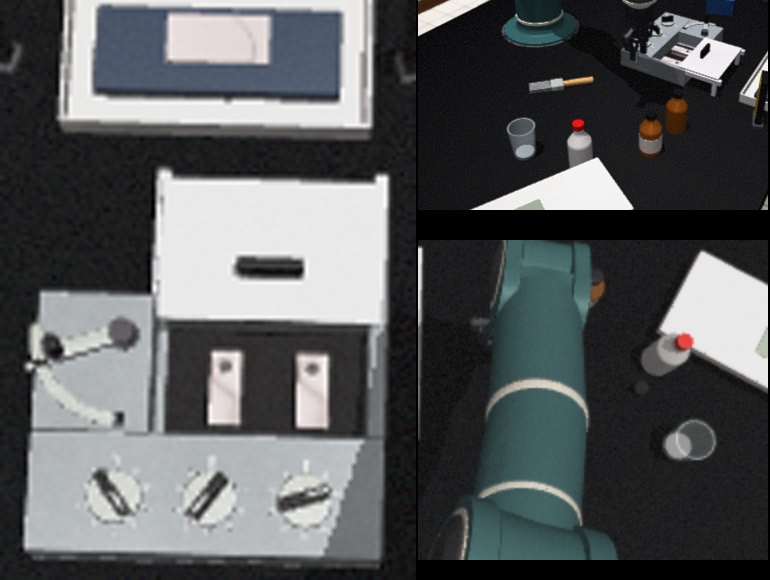

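Both stones lie flat in the bay and none are left on the bench. Next I'll shut the cover.

To row units: -8 degrees / 360 = -0.0222.

```bash
echo '[[0.045, 0, 0, 0, -0.0222], [0.045, 0, 0, 0, -0.0222], [0.045, 0, 0, 0, -0.0222], [0.045, 0, 0, 0, -0.0222], [0.045, 0, 0, 0, -0.0222]]' > m.json && python3 shift.py m.json >/dev/null && echo '[[0.045, 0, 0, 0, -0.0222], [0.045, 0, 0, 0, -0.0222], [0.045, 0, 0, 0, -0.0222], [0.045, 0, 0, 0, -0.0222], [0.045, 0, 0, 0, -0.0222]]' > m.json && python3 shift.py m.json >/dev/null && echo '[[0.045, 0, 0, 0, -0.0222], [0.045, 0, 0, 0, -0.0056], [0.045, 0.88, 0.36, 0, 0], [0.045, 0.88, 0.36, 0, 0], [0.045, 0.88, 0.36, 0, 0]]' > m.json && python3 shift.py m.json>/dev/null && echo '[[0.045, 0.88, 0.36, 0, 0], [0.045, 0.88, 0.36, 0, 0], [0.045, 0.4, 0.2, 0, 0], [0.045, 0, 0, 0, 0], [0.045, 0, 0, 0, 0]]' > m.json && python3 shift.py m.json; python3 -c "
from h import *
go(.6605,.0542,.078,90)"
```

```text
t: 34.8
ee_pos: [0.6595, 0.0495, 0.1628]
ee_rot: [-180.0, 0.0, 90.0]
force: [-0.5, 0.2, 0.7]
opening: 0.0447
finger_force: 0.0
dx 4.7 dy 1.0 dz 84.8 mm turn 0.0
```

To row units: 0.04 m is 0.8, 0.03 m is 0.6.

```bash
echo '[[0.045, 0.08, 0.02, 0.8, 0], [0.045, 0, 0, 0.6, 0], [0.045, 0, 0, 0.3, 0], [0.045, 0, 0, 0, 0], [0, 0, 0, 0, 0]]' > m.json && python3 shift.py m.json && echo '[[0, 0, 0, 0, 0], [0, 0, 0, 0, 0], [0, 0, 0, 0, 0], [0, 0, 0, 0, 0]]' > m.json && python3 shift.py m.json && echo '[[0, 0, -0.2, 0, 0], [0, 0, -0.5, 0, 0], [0, 0, -0.5, 0, 0], [0, 0, -0.5, 0, 0], [0, 0, -0.4, 0, 0]]' > m.json && python3 shift.py m.json && echo '[[0, 0, -0.2, 0, 0], [0, 0, -0.06, 0, 0], [0, 0, 0, 0, 0], [0, 0, 0, 0, 0]]' > m.json && python3 shift.py m.json
```

```text
t: 35.3
ee_pos: [0.6611, 0.0529, 0.079]
ee_rot: [179.9, -0.0, 90.0]
force: [0.5, -0.3, 0.7]
opening: 0.032
finger_force: 0.0
t: 35.7
ee_pos: [0.6603, 0.0533, 0.0796]
ee_rot: [-180.0, 0.0, 90.0]
force: [-11.9, -1.4, 14.9]
opening: 0.0107
finger_force: 60.1
t: 36.2
ee_pos: [0.5558, 0.0535, 0.0796]
ee_rot: [179.8, 0.0, 90.0]
force: [2.0, 1.4, 7.9]
opening: 0.0102
finger_force: 61.0
t: 36.6
ee_pos: [0.5452, 0.0535, 0.0797]
ee_rot: [179.7, -0.0, 90.0]
force: [10.0, 0.7, 0.2]
opening: 0.0108
finger_force: 62.4
```

To row units: -0.002 m is -0.04.

```bash
echo '[[0, 0, -0.04, 0, 0], [0, 0, 0, 0, 0], [0.045, 0, 0, 0, 0], [0.045, 0, 0, 0, 0], [0.045, 0, 0, 0, 0]]' > m.json && python3 shift.py m.json && echo '[[0.045, 0, 0, -0.9, 0], [0.045, 0, 0, -0.9, 0], [0.045, 0.92, 0.14, 0, 0], [0.045, 0.92, 0.14, 0, 0], [0.045, 0.92, 0.14, 0, 0]]' > m.json && python3 shift.py m.json && echo '[[0.045, 0.92, 0.14, 0, 0], [0.045, 0.08, 0.06, 0, 0], [0.045, 0, 0, 0, 0.0222], [0.045, 0, 0, 0, 0.0222], [0.045, 0, 0, 0, 0.0222]]' > m.json && python3 shift.py m.json>/dev/null && echo '[[0.045, 0, 0, 0, 0.0222], [0.045, 0, 0, 0, 0.0222], [0.045, 0, 0, 0, 0.0222], [0.045, 0, 0, 0, 0.0222], [0.045, 0, 0, 0, 0.0222]]' > m.json && python3 shift.py m.json>/dev/null && echo '[[0.045, 0, 0, 0, 0.0139], [0.045, 0, 0, 0, 0]]' > m.json && python3 shift.py m.json; python3 -c "
from h import *
go(.5766,.240,.0785,21)"
```

```text
t: 37.1
ee_pos: [0.5407, 0.0534, 0.0784]
ee_rot: [180.0, 0.0, 90.0]
force: [0.0, -0.4, 0.3]
opening: 0.0449
finger_force: 0.0
t: 37.6
ee_pos: [0.5619, 0.1925, 0.1686]
ee_rot: [179.9, 0.0, 89.9]
force: [0.9, -0.2, 0.7]
opening: 0.0452
finger_force: 0.0
t: 38.8
ee_pos: [0.5715, 0.2414, 0.1681]
ee_rot: [180.0, -0.0, 20.9]
force: [-0.5, -0.6, -0.2]
opening: 0.045
finger_force: 0.0
dx 4.3 dy 3.1 dz 89.6 mm turn -0.1
```

To row units: 0.04 m is 0.8, 0.03 m is 0.6.

```bash
echo '[[0.045, 0.08, 0.06, 0.8, 0], [0.045, 0, 0, 0.6, 0], [0.045, 0, 0, 0.38, 0], [0.045, 0, 0, 0, 0], [0, 0, 0, 0, 0]]' > m.json && python3 shift.py m.json && echo '[[0, 0, 0, 0, 0], [0, 0, 0, 0, 0], [0, 0, 0, 0, 0], [0, 0, 0, 0, 0]]' > m.json && python3 shift.py m.json  && echo '[[0, -0.172, 0.012, 0, -0.0222], [0, -0.172, 0.012, 0, -0.0222], [0, -0.172, 0.012, 0, -0.0222], [0, -0.172, 0.012, 0, -0.0222], [0, -0.172, 0.012, 0, -0.0222]]' > m.json && python3 shift.py m.json && echo '[[0, -0.172, 0.012, 0, -0.0222], [0, -0.172, 0.012, 0, -0.0222], [0, 0, 0, 0, 0]]' > m.json && python3 shift.py m.json
```

```text
t: 39.3
ee_pos: [0.5765, 0.2402, 0.0794]
ee_rot: [-180.0, -0.0, 21.1]
force: [0.3, -0.5, -0.2]
opening: 0.0317
finger_force: 0.0
t: 39.7
ee_pos: [0.5772, 0.2403, 0.0803]
ee_rot: [180.0, -0.1, 21.0]
force: [-0.8, -0.8, 8.6]
opening: 0.014
finger_force: 58.5
t: 40.2
ee_pos: [0.5457, 0.2119, 0.0803]
ee_rot: [179.8, -0.1, 61.3]
force: [6.4, -3.9, 4.1]
opening: 0.0141
finger_force: 58.8
t: 40.5
ee_pos: [0.5397, 0.1952, 0.0803]
ee_rot: [179.8, -0.1, 77.2]
force: [3.7, -1.3, 6.3]
opening: 0.0141
finger_force: 59.1
```

To row units: -0.0086 m is -0.172, -0.005 m is -0.1, -8 degrees / 360 = -0.0222.

```bash
echo '[[0, -0.172, 0.012, 0, -0.0222], [0, -0.1, 0.004, 0, -0.0131], [0, 0, 0, 0, 0], [0, 0, 0, 0, 0]]' > m.json && python3 shift.py m.json
```

```text
t: 40.9
ee_pos: [0.5384, 0.1823, 0.0803]
ee_rot: [179.8, -0.0, 89.7]
force: [4.0, -2.6, 7.7]
opening: 0.0143
finger_force: 59.6
```

To row units: -0.0006 m is -0.012.

```bash
echo '[[0, -0.012, 0, 0, 0], [0, 0, 0, 0, 0], [0.045, 0, 0, 0, 0], [0.045, 0, 0, 0, 0], [0.045, 0, 0, 0, 0]]' > m.json && python3 shift.py m.json && echo '[[0.035, 0, 0, -0.9, 0], [0.035, 0, 0, -0.9, 0], [0.035, -1, -0.2, 0, 0], [0.035, -1, -0.2, 0, 0], [0.035, -1, -0.2, 0, 0]]' > m.json && python3 shift.py m.json>/dev/null && echo '[[0.035, -1, -0.2, 0, 0], [0.035, -1, -0.2, 0, 0], [0.035, -1, -0.2, 0, 0], [0.035, -1, -0.2, 0, 0], [0.035, 0, 0, 0, 0]]' > m.json && python3 shift.py m.json
python3 - <<'E'
from h import *
c=cap('top');d=cap('scene')
crop(c,205,100,309,245,4,'pics/a.png');crop(d,230,180,380,290,2.3,'pics/b.png')
a=cv2.imread('pics/a.png');b=cv2.imread('pics/b.png')
o=np.zeros((580,770,3),np.uint8);o[:580,:416]=a;o[:253,418:763]=b
b=c['color'][160:215,205:255,::-1];o[260:550,418:700]=cv2.resize(b,(282,290))
cv2.imwrite('pics/m7.png',o);go(.4507,.0118,.0735,108)
E
```

```text
t: 41.4
ee_pos: [0.5366, 0.1821, 0.0789]
ee_rot: [-180.0, 0.0, 89.7]
force: [-0.0, -0.7, 0.0]
opening: 0.0449
finger_force: 0.0
t: 42.4
ee_pos: [0.4643, -0.1671, 0.1685]
ee_rot: [-179.9, 0.1, 89.2]
force: [-0.8, 2.5, -0.7]
opening: 0.035
finger_force: 0.0
dx 173.3 dy -16.5 dz 95.2 mm turn -18.4
```

View pics/m7.png

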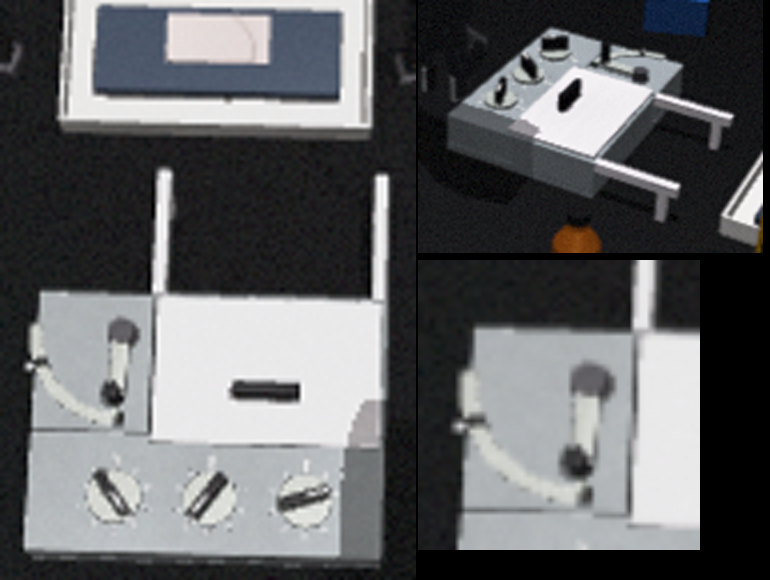

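The cover is shut and the lever is back at its starting spot, with the post at pixel (232.6,197.6) as before. Now the right dial goes to 0.

To row units: 0.043 m is 0.86, 0.0105 m is 0.21, -8 degrees / 360 = -0.0222.

```bash
echo '[[0.035, 0, 0, 0, -0.0222], [0.035, 0, 0, 0, -0.0222], [0.035, 0, 0, 0, -0.0067], [0.035, 0.86, 0.21, 0, 0], [0.035, 0.86, 0.21, 0, 0]]' > m.json && python3 shift.py m.json>/dev/null && echo '[[0.035, 0.86, 0.21, 0, 0], [0.035, 0.86, 0.21, 0, 0], [0.035, 0, 0, 0, 0], [0.035, 0, 0, 0, 0]]' > m.json && python3 shift.py m.json; python3 -c "
from h import *
go(.4507,.0118,.0735,108)"
```

```text
t: 43.4
ee_pos: [0.4526, 0.0178, 0.1689]
ee_rot: [180.0, 0.0, 108.3]
force: [0.0, -1.4, 0.2]
opening: 0.0351
finger_force: 0.0
dx -5.1 dy -3.6 dz 95.4 mm turn 0.3
```

To row units: 0.04 m is 0.8, 0.015 m is 0.3.

```bash
echo '[[0.035, -0.1, -0.07, 0.8, 0], [0.035, 0, 0, 0.8, 0], [0.035, 0, 0, 0.3, 0], [0.035, 0, 0, 0, 0], [0.035, 0, 0, 0, 0]]' > m.json && python3 shift.py m.json && echo '[[0, 0, 0, 0, 0], [0, 0, 0, 0, 0], [0, 0, 0, 0, 0], [0, 0, 0, 0, 0], [0, 0, 0, 0, 0]]' > m.json && python3 shift.py m.json && echo '[[0, 0, 0, 0, -0.0222], [0, 0, 0, 0, -0.0222], [0, 0, 0, 0, -0.0222], [0, 0, 0, 0, -0.0222], [0, 0, 0, 0, -0.0222]]' > m.json && python3 shift.py m.json && echo '[[0, 0, 0, 0, -0.0222], [0, 0, 0, 0, -0.0222], [0, 0, 0, 0, -0.0222], [0, 0, 0, 0, -0.0222], [0, 0, 0, 0, 0]]' > m.json && python3 shift.py m.json
```

```text
t: 43.9
ee_pos: [0.4513, 0.01, 0.0743]
ee_rot: [180.0, -0.0, 108.1]
force: [1.1, -0.7, -0.2]
opening: 0.0352
finger_force: 0.0
t: 44.4
ee_pos: [0.4514, 0.0096, 0.0749]
ee_rot: [180.0, 0.1, 108.1]
force: [-5.2, -1.3, 15.8]
opening: 0.0088
finger_force: 58.9
t: 44.9
ee_pos: [0.4531, 0.011, 0.0751]
ee_rot: [179.8, 0.2, 148.4]
force: [10.4, 10.6, -7.0]
opening: 0.0084
finger_force: 58.4
t: 45.4
ee_pos: [0.4536, 0.0128, 0.0751]
ee_rot: [179.7, 0.3, -179.5]
force: [12.8, 19.9, -9.2]
opening: 0.0084
finger_force: 59.4
```

To row units: 0.5 degrees / 360 = 0.0014.

```bash
echo '[[0, 0, 0, 0, 0.0014], [0, 0, 0, 0, 0], [0.035, 0, 0, 0, 0], [0.035, 0, 0, 0, 0], [0.035, 0, 0, 0, 0]]' > m.json && python3 shift.py m.json && echo '[[0.035, 0, 0, -0.9, 0], [0.035, 0, 0, -0.9, 0], [0.035, 0, -1, 0, 0], [0.035, 0, -1, 0, 0], [0.035, 0, -1, 0, 0]]' > m.json && python3 shift.py m.json >/dev/null && echo '[[0.035, 0, -1, 0, 0], [0.035, 0, 0, 0, 0], [0.035, 0, 0, 0, 0]]' > m.json && python3 shift.py m.json;python3 - <<'E'
from h import *
c=cap('top');d=cap('scene')
s=ctrl.get_state();print(s['ee_pos'])
o=np.zeros((580,770,3),np.uint8)
crop(c,205,100,309,245,4,'pics/a.png');o[:580,:416]=cv2.imread('pics/a.png');o[:315,418:770]=cv2.resize(d['color'][:,60:530,::-1],(352,315))
o[320:580,418:770]=cv2.resize(c['color'][130:310,250:494,::-1],(352,260))
cv2.imwrite('pics/m8.png',o)
E
```

```text
t: 45.9
ee_pos: [0.4511, 0.0096, 0.0741]
ee_rot: [-180.0, 0.0, 179.6]
force: [0.3, -0.1, -0.2]
opening: 0.035
finger_force: 0.0
t: 46.7
ee_pos: [0.4492, -0.191, 0.1637]
ee_rot: [180.0, -0.0, 179.4]
force: [0.3, 1.1, 0.3]
opening: 0.0351
finger_force: 0.0
[ 0.44956358 -0.18927639  0.1639039 ]
```

View pics/m8.png

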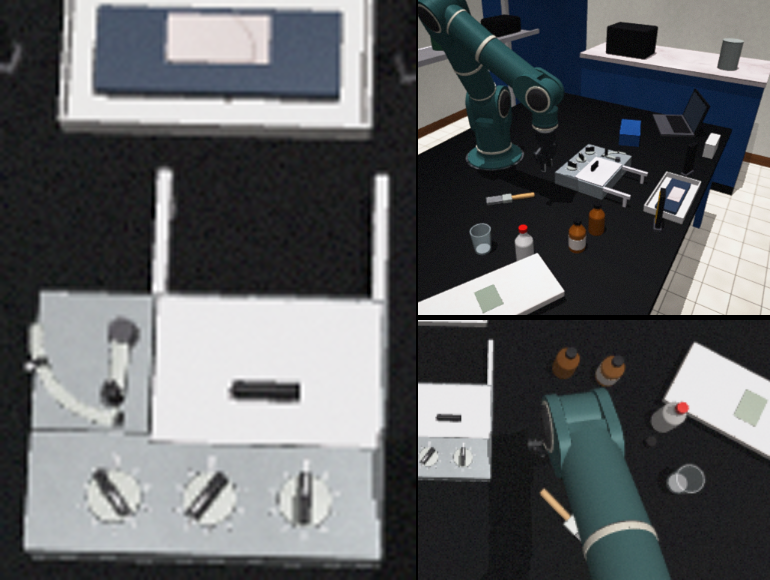

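Run:
```python
from h import *
c=cap('top');crop(c,220,205,300,245,9,'pics/z.png')
```

```text
(no output)
```

View pics/z.png

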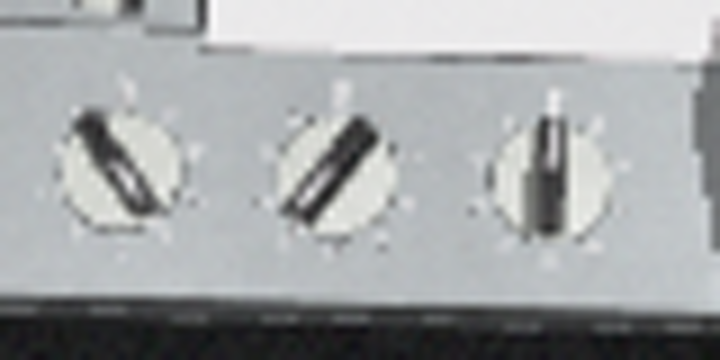

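The stripe on the right dial is at the top, pointing at the long mark, so it reads 0. The left and middle dials are unchanged, so I'm handing the job in.

```bash
python3 -c "
from workcell import ctrl
print(ctrl.job_done())"
```

```text
the job is handed in; nothing more can be done
None
```

I handed the job in at about 47 s on the robot's clock: both stones found on the bench are in the bay, the cover is shut, the lever is back in its locked notch, and only then was the right dial turned to 0. The last pictures agree with this; the hand-in returned no verdict.

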